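# Put the washed cutlery away in its trays

## Task

The cutlery on the drying mat is dry: put the two forks, the spoon and the knife into the wooden trays, each in the tray that already holds one of its kind, lying down inside along the tray with its handle at the same end as the piece already there. Lay each piece in from low down rather than dropping it, and leave the mug, the herb pot and the soap bottle where they stand.

Things in the scene. Friction and masses are not known exactly. Their poses are not given: they have to be found in the camera images.
- fork_a: Table fork, blue handle, steel head, about 55 g, on the 5 mm thick ribbed grey drying mat. Origin: underside of the handle, at its middle; x points to the head, z up. Handle a bar 96 long (x -48 to 48), 18 wide, 13 thick (z 0 to 13), lying flat; balance point near x 25. Head 26 wide, tine tips at x 148. Same as fork_b. (mm)
- fork_b: Table fork, blue handle, steel head, about 55 g, on the drying mat. Origin: underside of the handle, at its middle; x points to the head, z up. Handle a bar 96 long (x -48 to 48), 18 wide, 13 thick (z 0 to 13), lying flat; balance point near x 25. Head 26 wide, tine tips at x 148. Same as fork_a. (mm)
- spoon_a: Spoon, white handle, steel oval bowl, about 60 g, on the drying mat. Origin: underside of the handle, at its middle; x points to the head, z up. Handle a bar 96 long (x -48 to 48), 18 wide, 13 thick (z 0 to 13), lying flat; balance point near x 25. Bowl 43 wide, tip at x 149. (mm)
- knife_a: Table knife, black handle, steel blade lying flat, about 65 g, on the drying mat. Origin: underside of the handle, at its middle; x points to the head, z up. Handle a bar 96 long (x -48 to 48), 18 wide, 13 thick (z 0 to 13), lying flat; balance point near x 25. Blade 18 wide, tip at x 151. (mm)
- fork_tray: Fixed open wooden tray 260 (x) x 112 (y) x 45 tall, walls and floor 4, on a grey liner. Origin: centre of underside; x points from the handle end to the head end. One loose fork (blue handle) already lies in it along x, handle centred at about x -57, y +29, rising 13 above the floor; a piece laid parallel with its origin at x -57 clears both ends by 15. The trays swap places. (mm)
- spoon_tray: Fixed open wooden tray 260 (x) x 112 (y) x 45 tall, walls and floor 4, on a grey liner. Origin: centre of underside; x points from the handle end to the head end. One loose spoon (white handle) already lies in it along x, handle centred at about x -57, y +29, rising 13 above the floor; a piece laid parallel with its origin at x -57 clears both ends by 15. The trays swap places. (mm)
- knife_tray: Fixed open wooden tray 260 (x) x 112 (y) x 45 tall, walls and floor 4, on a grey liner. Origin: centre of underside; x points from the handle end to the head end. One loose knife (black handle) already lies in it along x, handle centred at about x -57, y +29, rising 13 above the floor; a piece laid parallel with its origin at x -57 clears both ends by 15. The trays swap places. (mm)
- mug: Blue ceramic mug, 82 mm across, 94 mm tall, loose, upright. Origin: centre of the underside; handle towards its +y. To be left alone.
- herb_pot: Terracotta pot with a small green plant, 100 mm across, about 105 mm tall, loose. Origin: centre of the underside. To be left alone.
- soap_bottle: Green washing-up liquid bottle with blue cap, 62 mm across, 190 mm tall, loose, upright. Origin: centre of the underside. To be left alone.
Not all that is in view belongs to the job. Leave any green, orange or red look-alike of the fork_a alone.

How it is judged:
At the end, for the whole second after the job is handed in: Each piece in its kind's tray, released, still (<0.03 m/s): origin 18-90 mm from tray centre towards its handle end, within 47 mm sideways, <34 mm above tray underside, along it within 0.4 rad, level within 0.16 rad, rolled <0.6; mug, pot, bottle upright (0.15 rad), moved <30 mm (x of fork_a in the frame of fork_tray between -0.09 and -0.018 m and y of fork_a in the frame of fork_tray between -0.047 and 0.047 m and z of fork_a in the frame of fork_tray between -0.002 and 0.034 m and angle between the x axis of each of fork_a, fork_b and the x axis of fork_tray, either way round below 0.4 rad and angle between each of fork_a, fork_b, spoon_a, knife_a's own z axis and vertical below 0.6 rad and angle between fork_a's own x axis and vertical between 1.411 and 1.731 rad and linear speed of each of fork_a, fork_b, spoon_a, knife_a below 0.03 m/s and contact force between the fingers and fork_a below 0.05 N and x of fork_b in the frame of fork_tray between -0.09 and -0.018 m and y of fork_b in the frame of fork_tray between -0.047 and 0.047 m and z of fork_b in the frame of fork_tray between -0.002 and 0.034 m and angle between fork_b's own x axis and vertical between 1.411 and 1.731 rad and contact force between the fingers and fork_b below 0.05 N and x of spoon_a in the frame of spoon_tray between -0.09 and -0.018 m and y of spoon_a in the frame of spoon_tray between -0.047 and 0.047 m and z of spoon_a in the frame of spoon_tray between -0.002 and 0.034 m and angle between the x axis of spoon_a and the x axis of spoon_tray, either way round below 0.4 rad and angle between spoon_a's own x axis and vertical between 1.411 and 1.731 rad and contact force between the fingers and spoon_a below 0.05 N and x of knife_a in the frame of knife_tray between -0.09 and -0.018 m and y of knife_a in the frame of knife_tray between -0.047 and 0.047 m and z of knife_a in the frame of knife_tray between -0.002 and 0.034 m and angle between the x axis of knife_a and the x axis of knife_tray, either way round below 0.4 rad and angle between knife_a's own x axis and vertical between 1.411 and 1.731 rad and contact force between the fingers and knife_a below 0.05 N and angle between each of mug, herb_pot, soap_bottle's own z axis and vertical below 0.15 rad and distance of each of mug, herb_pot, soap_bottle from where it was at the start of the episode below 0.03 m); the robot touches nothing.
It fails at once if the mug, the herb pot or the soap bottle is shifted by 30 mm or more, or tipped (distance of any of mug, herb_pot, soap_bottle from where it was at the start of the episode above 0.03 m or angle between any of mug, herb_pot, soap_bottle's own z axis and vertical above 0.3 rad).
It fails at once if a piece of cutlery is dropped from 7 cm or more (falls free of the fingers faster than 1.2 m/s) ((linear speed of fork_a above 1.2 m/s and contact force between the fingers and fork_a below 0.05 N) or (linear speed of fork_b above 1.2 m/s and contact force between the fingers and fork_b below 0.05 N) or (linear speed of spoon_a above 1.2 m/s and contact force between the fingers and spoon_a below 0.05 N) or (linear speed of knife_a above 1.2 m/s and contact force between the fingers and knife_a below 0.05 N)).
It also fails if it takes over 104 s, if anything falls off the work surface, if the arm or the gripper's body presses on something with over 40 N, if the wrist force passes 120 N, or if a joint passes its speed limit or range.

## Robot

A 7-joint arm with a two-finger parallel gripper is mounted at the origin on the work surface. World frame = base frame: x ahead of the robot, y to its left, z up, the work surface at z = 0. Lengths are in m, angles in rad, forces in N, time in s.
With the tool pointing down it reaches from about 0.425 to 0.925 m from the base axis. Payload 6.8 kg.
Tool frame: the origin (TCP) lies between the finger pads; the fingertips stand r.tcp_to_tips ahead of it and the grasp point (between the pads) lies 3 mm ahead of it (r.tcp_to_tips is the distance from the TCP to the fingertips, in m); z points along the fingers, y is the line along which they close (so a half turn about z gives the same grasp; the last joint's range is limited). The gripper opens to 85 mm and grips with 20 to 120 N. Pads are 22 mm wide; open, the fingers measure 114 mm over their backs; the gripper's body (76 mm by 85 mm) begins 54 mm behind the grasp point. The pads swing forward as they close: fully open they stand 13 mm farther back than shut.
Start: joints at [-1.427, 0.477, 0.022, 1.555, -0.011, 1.109, -0.083], TCP at [0.168, 0.654, 0.253] pointing down, gripper open.
Joint ranges: [-2.96, 2.96], [-0.34, 2.1], [-1.41, 1.46], [0.24, 2.44], [-1.37, 4.51], [0.17, 1.92], [-2.96, 2.96]. Speed limits (rad/s): [2.39, 2.39, 3.14, 3.14, 3.14, 3.14, 3.14].

## Interface

Orientations are given as a rotation vector (axis times angle).
In Python, from bench import r gives the robot as it stands. The module is installed in compiled form; this text tells all that it offers.
- The arm moves only by the tool step_arm, never from a script. Its argument "moves" is a list of rows, each an object of numbers: "rx", "ry", "rz": the turn, a rotation vector about the tool's x, y, z in degrees; "dx", "dy", "dz": the shift along the tool's x, y, z in mm; "gripper": the opening, from -1 (shut) to 1 (fully open). In form: [{"rx": .., "ry": .., "rz": .., "dx": .., "dy": .., "dz": .., "gripper": ..}, ...]. A call has 1 to 20 rows; each row shifts and turns the commanded pose from where the row before left it, along the tool's axes as they then stand; what a row does not reach is not made up. A row lasts 1/8 s, in which the tool goes at most 62.5 mm and 10.7 degrees, less where a joint would pass 70% of its speed; a pose out of reach is approached as far as the arm can. A call is refused whole if a number of a shift passes 62.5 or a number of a turn 10.7, either way. A call with a gripper value outside its range is refused whole. The fingers move at their own pace and stop on an object; "grip_force" is the grip in N (left out, the last holds). Time passes only in rows, so rows that do not move let the fingers close. It gives the time, the measured TCP pose, the force, the opening and the grip force at its end, in the units of the state.
- r.get_obs(): the state, without advancing time (a new reading comes with each control period).
- r.grab_frame(name): name is "scene" or "top"; returns the picture (420x560x3 uint8, blue, green, red); there is no depth.
- r.camera_info(name): a dict with "mtx" (3x3 intrinsics, pixels), "D" ([k1, k2, p1, p2, k3] as OpenCV has them; the pictures are not rectified), "rvec" (rotation vector, rad) and "tvec" (3), from world to camera coordinates, as OpenCV has them. Camera axes: x right, y down, z forward; pixel columns grow to the right and rows downward; lengths in m; the calibration is good to about 2 mm. A picture is of the moment at which its call begins. camera_info takes no time and is no camera call.
- r.hand_in(): hands the job in; it is judged then, once.
The state is a dict: "clock": time; "joints": joint angles; "qvel": joint speeds; "tau": joint torques, N m; "tcp_pos": TCP position; "orientation": TCP orientation; "contact_force": force on the tool from outside, world axes, zero at the start; "moment": the same for the moment, N m; "grip_width": finger opening in m; "gripper_force": force on a finger pad.
Only numpy, scipy, OpenCV 4.12 (cv2) and the standard library are available. Lean on these libraries where they do the work, as an engineer would, in place of code of your own. Each camera call takes 0.05 s, during which the arm holds its last target. There are 200 camera calls.

## Working session

There is one attempt and no reset: what is moved stays moved. The work goes in short steps, Python scripts to look and compute and a tool call to move; the robot and the scene stay as the last step left them, time stands still between calls to the robot, and variables do not carry over. Pictures are saved under pics/ and viewed, at most 14 in all, crops included, and the job is handed in when it is done.

Besides the shell and the picture viewer there is one more tool, called after ">>>" in YAML: its name, and indented under it one key for each argument. step_arm: Moves the arm, as the interface text tells. Its arguments: {"type":"object","properties":{"moves":{"type":"array","items":{"type":"object","properties":{"rx":{"type":"number"},"ry":{"type":"number"},"rz":{"type":"number"},"dx":{"type":"number"},"dy":{"type":"number"},"dz":{"type":"number"},"gripper":{"type":"number"}}}},"grip_force":{"type":"number"}},"required":["moves"]}

```bash
mkdir -p pics; python3 - <<'E'
from bench import r
import cv2
o=r.get_obs(); print({k:o[k] for k in('clock','tcp_pos','orientation','grip_width')}, r.tcp_to_tips)
for n in('top','scene'):
    f=r.grab_frame(n); cv2.imwrite(f'pics/{n}0.png',cv2.resize(f,(800,600),interpolation=cv2.INTER_CUBIC)); cv2.imwrite(f'{n}_raw.png',f)
    c=r.camera_info(n); print(n,c)
E
```

```text
{'clock': 0.0, 'tcp_pos': array([0.16806699, 0.65317108, 0.25230237]), 'orientation': array([-3.94478815e-01, -3.11662963e+00,  2.92248410e-03]), 'grip_width': 0.08497813539615777} 0.022
top {'mtx': array([[504.14094618,   0.        , 272.51469915],
       [  0.        , 504.14094618, 210.53442446],
       [  0.        ,   0.        ,   1.        ]]), 'D': array([-0.08753312,  0.        ,  0.        ,  0.        ,  0.        ]), 'rvec': array([ 2.1441621 , -2.17987548,  0.14753736]), 'tvec': array([-0.14539522,  0.57777051,  1.66645238])}
scene {'mtx': array([[405.28131812,   0.        , 280.63047044],
       [  0.        , 405.28131812, 208.76843766],
       [  0.        ,   0.        ,   1.        ]]), 'D': array([0.00840984, 0.        , 0.        , 0.        , 0.        ]), 'rvec': array([ 1.77279429,  2.0165808 , -0.61180806]), 'tvec': array([ 0.20438748, -0.43370922,  1.56246153])}
```

View pics/top0.png

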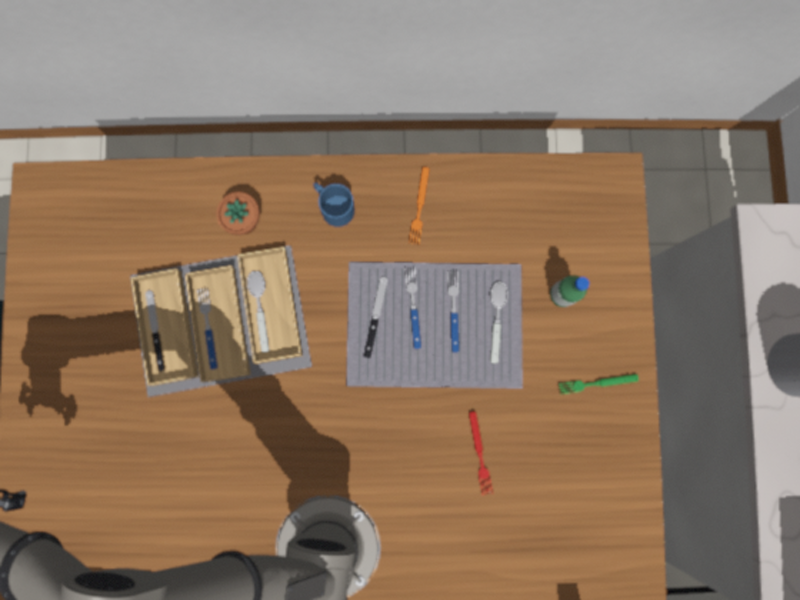

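View pics/scene0.png

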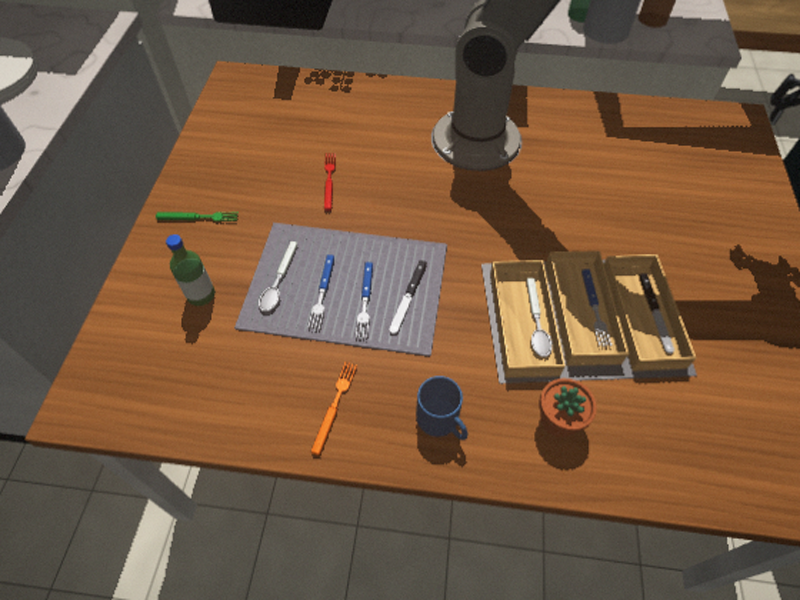

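The top view (800x600) shows, on the mat, the knife at (375,317), forks at (414,308) and (454,311), and the spoon at (498,321). The trays, left to right, are knife, fork and spoon, with their handle ends at the bottom (towards the robot). Next I'll measure the handles and look closer at the trays.

```bash
cat > h.py <<'E'
import numpy as np, cv2
from bench import r
def ray(n,px,z):
    c=r.camera_info(n); R=cv2.Rodrigues(c['rvec'])[0]
    u=cv2.undistortPoints(np.float64(px).reshape(-1,1,2),c['mtx'],c['D']).reshape(-1,2)
    d=np.c_[u,np.ones(len(u))]@R; o=-R.T@c['tvec']
    return (o+d*((z-o[2])/d[:,2])[:,None])[:,:2]
def pix(n,P):
    c=r.camera_info(n); return cv2.projectPoints(np.float64(P),c['rvec'],c['tvec'],c['mtx'],c['D'])[0].reshape(-1,2)
def handle(f,kind,roi,z,n='top'):
    x0,y0,x1,y1=roi; g=f[y0:y1,x0:x1].astype(int); b,gr,rd=g[...,0],g[...,1],g[...,2]
    m={'blue':(b>rd*1.6+15),'white':(g.min(2)>185),'black':(g.max(2)<50)}[kind].astype(np.uint8)
    k,l,s,_=cv2.connectedComponentsWithStats(m); i=1+np.argmax(s[1:,4])
    yx=np.argwhere(l==i); w=ray(n,yx[:,::-1]+[x0,y0],z)
    # handle: midpoint of extents along principal axis
    c=w.mean(0); _,_,V=np.linalg.svd(w-c,full_matrices=False); a=V[0]*np.sign(V[0][0])
    t=(w-c)@a; s2=(w-c)@V[1]
    mid=c+a*(t.max()+t.min())/2
    return mid,np.degrees(np.arctan2(a[1],a[0])),np.ptp(t),np.ptp(s2),len(yx)
E
python3 - <<'E'
from h import *
f=cv2.imread('top_raw.png')
q=lambda a:[int(v*.7) for v in a]
for nm,k,roi,z in [('knife','black',(355,310,392,365),.018),('forkL','blue',(400,300,428,355),.018),('forkR','blue',(440,300,468,358),.018),('spoon','white',(485,312,512,368),.018),
 ('Tknife','black',(145,320,172,378),.02),('Tfork','blue',(195,305,225,372),.02),('Tspoon','white',(250,300,275,360),.02)]:
    m,a,L,w,n=handle(f,k,q(roi),z); print(nm,m.round(4),a.round(1),L.round(3),w.round(3),n)
cv2.imwrite('pics/tray.png',cv2.resize(f[160:285,85:225],(784,700))[:600])
c=f[165:285,85:225]; cv2.imwrite('pics/tray.png',cv2.resize(c,(700,600),interpolation=cv2.INTER_CUBIC))
c=f[175:280,240:370]; cv2.imwrite('pics/mat.png',cv2.resize(c,None,fx=5,fy=5,interpolation=cv2.INTER_CUBIC))
E
```

```text
knife [ 0.4926 -0.1076] -16.0 0.032 0.009 19
forkL [ 0.5219 -0.2146] 5.1 0.066 0.014 78
forkR [ 0.5    -0.3086] 1.3 0.086 0.015 104
spoon [ 0.4726 -0.4063] -5.8 0.089 0.014 96
Tknife [0.4798 0.401 ] 11.7 0.06 0.013 59
Tfork [0.4694 0.2714] 8.1 0.041 0.01 37
Tspoon [0.509  0.1496] 7.9 0.09 0.012 91
```

View pics/tray.png

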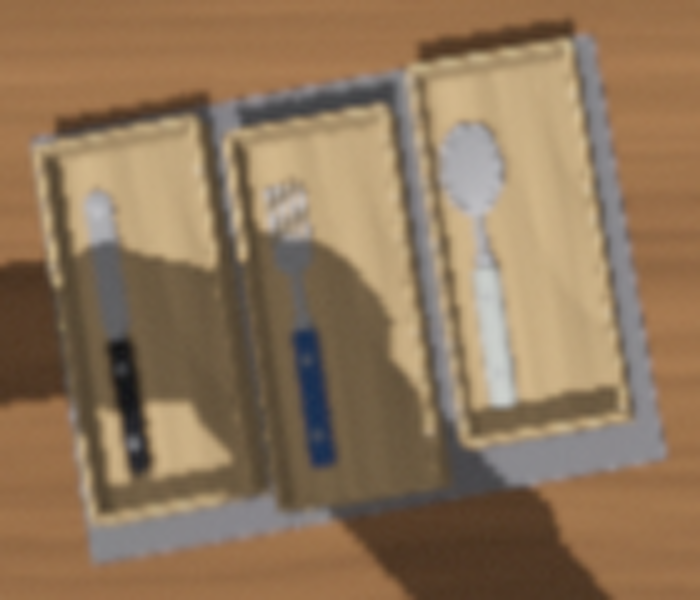

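View pics/mat.png

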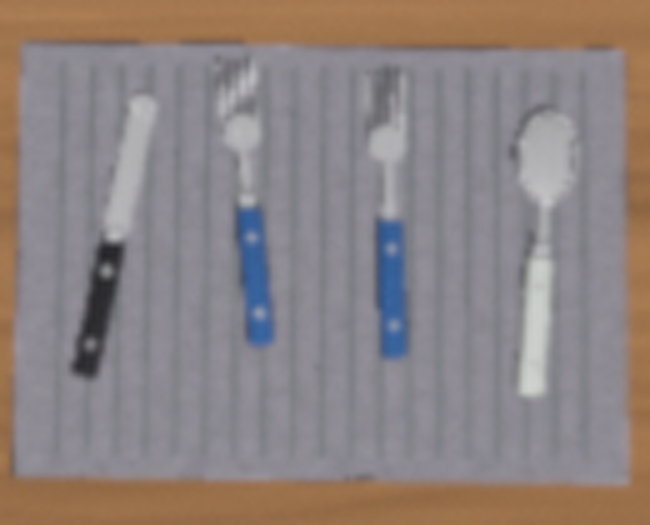

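The mat and tray crops are clear. I'll read the handle ends and tray rim corners by eye from the 5x crops and convert them.

```bash
cat > m.py <<'E'
from h import *
def px(p,o): return (np.float64(p)+.5)/5-.5+o
P={'knife':((85,377),(115,238)),'forkL':((261,346),(247,206)),'forkR':((394,357),(390,218)),'spoon':((531,396),(543,250))}
for n,e in P.items():
    w=ray('top',px(e,[240,175]),.016); d=w[1]-w[0]; print(n,w.mean(0).round(4),np.degrees(np.arctan2(d[1],d[0])).round(1),np.linalg.norm(d).round(3))
T={'knife':((35,150),(205,112),(268,492),(95,525)),'fork':((225,132),(393,100),(450,487),(280,510)),'spoon':((407,70),(578,40),(632,418),(460,447))}
H={'knife':((140,475),(118,338)),'fork':((322,467),(302,330)),'spoon':((502,407),(485,260))}
for n in T:
    w=ray('top',px(T[n],[85,165]),.046); c=w.mean(0); d=(w[0]+w[1]-w[2]-w[3])/2; y=(w[0]+w[3]-w[1]-w[2])/2
    a=np.arctan2(d[1],d[0]); print('T',n,c.round(4),np.degrees(a).round(1),np.linalg.norm(d).round(3),np.linalg.norm(y).round(3))
    h=ray('top',px(H[n],[85,165]),.016); u=np.array([np.cos(a),np.sin(a)]);v=np.array([-u[1],u[0]])
    q=h.mean(0)-c; print('   handle in tray',(q@u).round(4),(q@v).round(4), h.mean(0).round(4))
E
python3 m.py
```

```text
knife [ 0.4912 -0.1098] -13.0 0.097
forkL [ 0.511 -0.215] 4.5 0.096
forkR [ 0.5015 -0.3089] 0.1 0.095
spoon [ 0.4756 -0.4074] -6.7 0.1
T knife [0.5227 0.3776] 10.4 0.26 0.119
   handle in tray -0.0524 0.0325 [0.4652 0.4001]
T fork [0.5293 0.2511] 9.0 0.262 0.115
   handle in tray -0.0559 0.032 [0.469 0.274]
T spoon [0.5703 0.1282] 8.2 0.259 0.117
   handle in tray -0.055 0.0299 [0.5116 0.15  ]
```

```bash
cat > plan.py <<'E'
import sys
from h import *
from scipy.spatial.transform import Rotation as R
def d(a): return np.array([np.cos(np.radians(a)),np.sin(np.radians(a))])
O={'knife':(.4912,-.1098,-13),'forkL':(.511,-.215,4.5),'forkR':(.5015,-.3089,.1),'spoon':(.4756,-.4074,-6.7)}
T={'knife':(.5227,.3776,9.8,-15),'forkL':(.5293,.2511,9,5),'forkR':(.5293,.2511,9,-22),'spoon':(.5703,.1282,8.4,-18)}
def pick(n,z): x,y,a=O[n]; return [*(np.array([x,y])+.02*d(a)),z],a+180
def put(n,z):
    x,y,a,l=T[n]; return [*(np.array([x,y])-.037*d(a)+l*1e-3*d(a+90)),z],a+180
def deltas(pts,yaw):
    o=r.get_obs(); q=R.from_rotvec(o['orientation']); y=np.radians(yaw)
    g=R.from_matrix(np.array([[np.cos(y),np.sin(y),0],[np.sin(y),-np.cos(y),0],[0,0,-1]]))
    print('t',o['clock'].round(2),'tcp',o['tcp_pos'].round(4),'gw',o['grip_width'].round(4),'turn deg',np.degrees((q.inv()*g).as_rotvec()).round(1))
    p=o['tcp_pos']
    for t in pts: print('  to',np.round(t,3),'tool d mm',(g.inv().apply(np.array(t)-p)*1e3).round(1)); p=np.array(t)
if __name__=='__main__':
    n=sys.argv[2]; zs=[float(v) for v in sys.argv[3:]]
    f=pick if sys.argv[1]=='pick' else put
    deltas([f(n,z)[0] for z in zs],f(n,0)[1])
E
python3 plan.py pick knife .2 .06 .032
```

```text
Traceback (most recent call last):
  File "plan.py", line 19, in <module>
    deltas([f(n,z)[0] for z in zs],f(n,0)[1])
    ~~~~~~^^^^^^^^^^^^^^^^^^^^^^^^^^^^^^^^^^^
  File "plan.py", line 13, in deltas
    print('t',o['clock'].round(2),'tcp',o['tcp_pos'].round(4),'gw',o['grip_width'].round(4),'turn deg',np.degrees((q.inv()*g).as_rotvec()).round(1))
              ^^^^^^^^^^^^^^^^
AttributeError: 'float' object has no attribute 'round'
```

```bash
sed -i "s/o\['clock'\].round(2)/round(o['clock'],2)/; s/o\['grip_width'\].round(4)/round(float(o['grip_width']),4)/" plan.py
python3 plan.py pick knife .2 .06 .032
```

```text
t 0.1 tcp [0.1681 0.6533 0.2524] gw 0.0853 turn deg [-0.1  0.  -1.4]
  to [ 0.511 -0.114  0.2  ] tool d mm [-506.5 -670.8   52.4]
  to [ 0.511 -0.114  0.06 ] tool d mm [  0.   0. 140.]
  to [ 0.511 -0.114  0.032] tool d mm [ 0.  0. 28.]
```

>>> step_arm:
  moves:
    - {"dx": -46, "dy": -25, "rz": -1.4}
    - {"dx": -46, "dy": -25}
    - {"dx": -46, "dy": -25}
    - {"dx": -46, "dy": -25}
    - {"dx": -46, "dy": -25}
    - {"dx": -46, "dy": -25}
    - {"dx": -46, "dy": -25}
    - {"dx": -46, "dy": -25}
    - {"dx": -46, "dy": -25}
    - {"dx": -9, "dy": -45, "dz": 5}
    - {"dx": -9, "dy": -45, "dz": 5}
    - {"dx": -9, "dy": -45, "dz": 5}
    - {"dx": -9, "dy": -45, "dz": 5}
    - {"dx": -9, "dy": -45, "dz": 5}
    - {"dx": -9, "dy": -45, "dz": 5}
    - {"dx": -9, "dy": -45, "dz": 5}
    - {"dx": -9, "dy": -45, "dz": 5}
    - {"dx": -9, "dy": -45, "dz": 5}
    - {"dx": -9, "dy": -40, "dz": 5}
  grip_force: 40

```text
invalid input at $.moves[0]: expected keys rx, ry, rz, dx, dy, dz, gripper
```

```bash
python3 plan.py pick knife .09 .036
```

```text
t 0.1 tcp [0.1681 0.6533 0.2524] gw 0.0853 turn deg [-0.1  0.  -1.4]
  to [ 0.511 -0.114  0.09 ] tool d mm [-506.5 -670.8  162.4]
  to [ 0.511 -0.114  0.036] tool d mm [ 0.  0. 54.]
```

>>> step_arm:
  moves:
    - {"dx": -46, "dy": -25, "dz": 0, "rx": 0, "ry": 0, "rz": -1.4, "gripper": 1}
    - {"dx": -46, "dy": -25, "dz": 0, "rx": 0, "ry": 0, "rz": 0, "gripper": 1}
    - {"dx": -46, "dy": -25, "dz": 0, "rx": 0, "ry": 0, "rz": 0, "gripper": 1}
    - {"dx": -46, "dy": -25, "dz": 0, "rx": 0, "ry": 0, "rz": 0, "gripper": 1}
    - {"dx": -46, "dy": -25, "dz": 0, "rx": 0, "ry": 0, "rz": 0, "gripper": 1}
    - {"dx": -46, "dy": -25, "dz": 0, "rx": 0, "ry": 0, "rz": 0, "gripper": 1}
    - {"dx": -46, "dy": -25, "dz": 0, "rx": 0, "ry": 0, "rz": 0, "gripper": 1}
    - {"dx": -46, "dy": -25, "dz": 0, "rx": 0, "ry": 0, "rz": 0, "gripper": 1}
    - {"dx": -46, "dy": -25, "dz": 0, "rx": 0, "ry": 0, "rz": 0, "gripper": 1}
    - {"dx": -9, "dy": -45, "dz": 5, "rx": 0, "ry": 0, "rz": 0, "gripper": 1}
    - {"dx": -9, "dy": -45, "dz": 5, "rx": 0, "ry": 0, "rz": 0, "gripper": 1}
    - {"dx": -9, "dy": -45, "dz": 5, "rx": 0, "ry": 0, "rz": 0, "gripper": 1}
    - {"dx": -9, "dy": -45, "dz": 5, "rx": 0, "ry": 0, "rz": 0, "gripper": 1}
    - {"dx": -9, "dy": -45, "dz": 5, "rx": 0, "ry": 0, "rz": 0, "gripper": 1}
    - {"dx": -9, "dy": -45, "dz": 5, "rx": 0, "ry": 0, "rz": 0, "gripper": 1}
    - {"dx": -9, "dy": -45, "dz": 5, "rx": 0, "ry": 0, "rz": 0, "gripper": 1}
    - {"dx": -9, "dy": -45, "dz": 5, "rx": 0, "ry": 0, "rz": 0, "gripper": 1}
    - {"dx": -9, "dy": -45, "dz": 5, "rx": 0, "ry": 0, "rz": 0, "gripper": 1}
    - {"dx": -9, "dy": -40, "dz": 5, "rx": 0, "ry": 0, "rz": 0, "gripper": 1}
    - {"dx": 0, "dy": 0, "dz": 0, "rx": 0, "ry": 0, "rz": 0, "gripper": 1}
  grip_force: 40

```text
clock: 2.6
tcp_pos: [0.5062, -0.1173, 0.2028]
orientation: [-0.366, -3.119, 0.002]
contact_force: [0.3, 0.3, -0.4]
grip_width: 0.0855
gripper_force: 0.0
```

```bash
python3 plan.py pick knife .09 .036
```

```text
t 2.6 tcp [ 0.5062 -0.1173  0.2028] gw 0.0855 turn deg [-0.1 -0.  -0.4]
  to [ 0.511 -0.114  0.09 ] tool d mm [ -3.7   3.9 112.8]
  to [ 0.511 -0.114  0.036] tool d mm [ 0.  0. 54.]
```

>>> step_arm:
  moves:
    - {"dx": -3.7, "dy": 3.9, "dz": 45, "rx": 0, "ry": 0, "rz": 0, "gripper": 0.2}
    - {"dx": 0, "dy": 0, "dz": 50, "rx": 0, "ry": 0, "rz": 0, "gripper": 0.2}
    - {"dx": 0, "dy": 0, "dz": 50, "rx": 0, "ry": 0, "rz": 0, "gripper": 0.2}
    - {"dx": 0, "dy": 0, "dz": 24, "rx": 0, "ry": 0, "rz": 0, "gripper": 0.2}
    - {"dx": 0, "dy": 0, "dz": 0, "rx": 0, "ry": 0, "rz": 0, "gripper": 0.2}
    - {"dx": 0, "dy": 0, "dz": 0, "rx": 0, "ry": 0, "rz": 0, "gripper": -1}
    - {"dx": 0, "dy": 0, "dz": 0, "rx": 0, "ry": 0, "rz": 0, "gripper": -1}
    - {"dx": 0, "dy": 0, "dz": 0, "rx": 0, "ry": 0, "rz": 0, "gripper": -1}
    - {"dx": 0, "dy": 0, "dz": 0, "rx": 0, "ry": 0, "rz": 0, "gripper": -1}

```text
clock: 3.72
tcp_pos: [0.5129, -0.1105, 0.0358]
orientation: [0.356, 3.119, 0.001]
contact_force: [-1.1, 0.6, 7.4]
grip_width: 0.0163
gripper_force: 39.3
```

>>> step_arm:
  moves:
    - {"dx": 0, "dy": 0, "dz": -10, "rx": 0, "ry": 0, "rz": 0, "gripper": -1}
    - {"dx": 0, "dy": 0, "dz": -30, "rx": 0, "ry": 0, "rz": 0, "gripper": -1}
    - {"dx": 0, "dy": 0, "dz": -40, "rx": 0, "ry": 0, "rz": 0, "gripper": -1}
    - {"dx": 0, "dy": 0, "dz": -40, "rx": 0, "ry": 0, "rz": 0, "gripper": -1}
    - {"dx": 0, "dy": 0, "dz": -40, "rx": 0, "ry": 0, "rz": 0, "gripper": -1}
    - {"dx": 0, "dy": 0, "dz": 0, "rx": 0, "ry": 0, "rz": 0, "gripper": -1}

```text
clock: 4.47
tcp_pos: [0.5137, -0.1111, 0.198]
orientation: [0.356, 3.114, 0.001]
contact_force: [0.4, -0.2, -1.5]
grip_width: 0.016
gripper_force: 39.3
```

```bash
python3 plan.py put knife .2 .06 .038; python3 - <<'E'
from h import *
f=r.grab_frame('scene'); p=pix('scene',[r.get_obs()['tcp_pos']])[0].astype(int); print(p)
c=f[p[1]-70:p[1]+70,p[0]-80:p[0]+80]; cv2.imwrite('pics/k1.png',cv2.resize(c,None,fx=4,fy=4,interpolation=cv2.INTER_CUBIC))
E
```

```text
t 4.47 tcp [ 0.5137 -0.1111  0.198 ] gw 0.016 turn deg [  0.    0.4 -22.9]
  to [0.489 0.357 0.2  ] tool d mm [-55.1 465.   -2. ]
  to [0.489 0.357 0.06 ] tool d mm [  0.   0. 140.]
  to [0.489 0.357 0.038] tool d mm [ 0.  0. 22.]
[291 160]
```

View pics/k1.png

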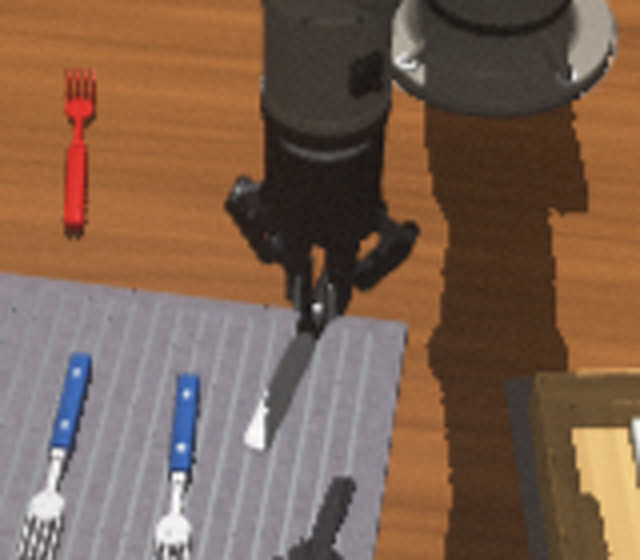

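The knife is held at its handle, blade forward. I'll carry it to the knife tray.

>>> step_arm:
  moves:
    - {"dx": 0, "dy": 0, "dz": 0, "rx": 0, "ry": 0, "rz": -8, "gripper": -1}
    - {"dx": 0, "dy": 0, "dz": 0, "rx": 0, "ry": 0, "rz": -8, "gripper": -1}
    - {"dx": 0, "dy": 0, "dz": 0, "rx": 0, "ry": 0, "rz": -6.9, "gripper": -1}
    - {"dx": -5, "dy": 25, "dz": 0, "rx": 0, "ry": 0, "rz": 0, "gripper": -1}
    - {"dx": -5, "dy": 45, "dz": 0, "rx": 0, "ry": 0, "rz": 0, "gripper": -1}
    - {"dx": -5, "dy": 45, "dz": 0, "rx": 0, "ry": 0, "rz": 0, "gripper": -1}
    - {"dx": -5, "dy": 45, "dz": 0, "rx": 0, "ry": 0, "rz": 0, "gripper": -1}
    - {"dx": -5, "dy": 45, "dz": 0, "rx": 0, "ry": 0, "rz": 0, "gripper": -1}
    - {"dx": -5, "dy": 45, "dz": 0, "rx": 0, "ry": 0, "rz": 0, "gripper": -1}
    - {"dx": -5, "dy": 45, "dz": 0, "rx": 0, "ry": 0, "rz": 0, "gripper": -1}
    - {"dx": -5, "dy": 45, "dz": 0, "rx": 0, "ry": 0, "rz": 0, "gripper": -1}
    - {"dx": -5, "dy": 45, "dz": 0, "rx": 0, "ry": 0, "rz": 0, "gripper": -1}
    - {"dx": -5, "dy": 45, "dz": 0, "rx": 0, "ry": 0, "rz": 0, "gripper": -1}
    - {"dx": -5, "dy": 35, "dz": 0, "rx": 0, "ry": 0, "rz": 0, "gripper": -1}
    - {"dx": 0, "dy": 0, "dz": 40, "rx": 0, "ry": 0, "rz": 0, "gripper": -1}
    - {"dx": 0, "dy": 0, "dz": 40, "rx": 0, "ry": 0, "rz": 0, "gripper": -1}
    - {"dx": 0, "dy": 0, "dz": 0, "rx": 0, "ry": 0, "rz": 0, "gripper": -1}

```text
clock: 6.65
tcp_pos: [0.4834, 0.3547, 0.1103]
orientation: [0.27, -3.123, 0.009]
contact_force: [-0.4, -0.1, -0.5]
grip_width: 0.0164
gripper_force: 39.3
```

```bash
python3 plan.py put knife .06 .04; python3 - <<'E'
from h import *
f=r.grab_frame('scene'); p=pix('scene',[r.get_obs()['tcp_pos']])[0].astype(int); print(p)
c=f[max(p[1]-90,0):p[1]+90,p[0]-110:p[0]+110]; cv2.imwrite('pics/k2.png',cv2.resize(c,None,fx=3,fy=3,interpolation=cv2.INTER_CUBIC))
E
```

```text
t 6.65 tcp [0.4834 0.3547 0.1103] gw 0.0164 turn deg [-0.3 -0.4  0.1]
  to [0.489 0.357 0.06 ] tool d mm [-5.6  0.9 50.3]
  to [0.489 0.357 0.04 ] tool d mm [ 0.  0. 20.]
[451 188]
```

View pics/k2.png

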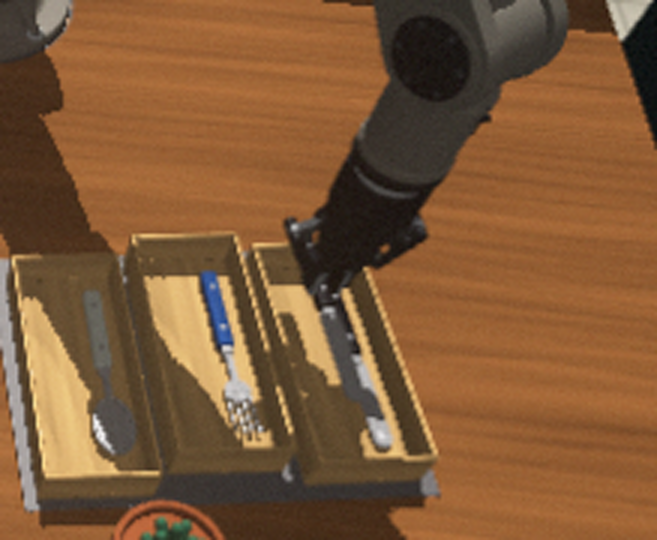

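>>> step_arm:
  moves:
    - {"dx": -5.6, "dy": 1, "dz": 30, "rx": 0, "ry": 0, "rz": 0, "gripper": -1}
    - {"dx": 0, "dy": 0, "dz": 25, "rx": 0, "ry": 0, "rz": 0, "gripper": -1}
    - {"dx": 0, "dy": 0, "dz": 10, "rx": 0, "ry": 0, "rz": 0, "gripper": -1}
    - {"dx": 0, "dy": 0, "dz": 5, "rx": 0, "ry": 0, "rz": 0, "gripper": -1}
    - {"dx": 0, "dy": 0, "dz": 0, "rx": 0, "ry": 0, "rz": 0, "gripper": -1}

```text
clock: 7.32
tcp_pos: [0.4921, 0.3592, 0.0452]
orientation: [-0.27, 3.129, 0.001]
contact_force: [0.1, 0.1, -1.1]
grip_width: 0.016
gripper_force: 39.3
```

>>> step_arm:
  moves:
    - {"dx": 0, "dy": 0, "dz": 4, "rx": 0, "ry": 0, "rz": 0, "gripper": -1}
    - {"dx": 0, "dy": 0, "dz": 0, "rx": 0, "ry": 0, "rz": 0, "gripper": -1}
    - {"dx": 0, "dy": 0, "dz": 0, "rx": 0, "ry": 0, "rz": 0, "gripper": -1}

```text
clock: 7.7
tcp_pos: [0.4917, 0.3589, 0.0405]
orientation: [-0.27, 3.13, 0.0]
contact_force: [-0.3, -0.1, 0.0]
grip_width: 0.0161
gripper_force: 39.3
```

>>> step_arm:
  moves:
    - {"dx": 0, "dy": 0, "dz": 4, "rx": 0, "ry": 0, "rz": 0, "gripper": -1}
    - {"dx": 0, "dy": 0, "dz": 0, "rx": 0, "ry": 0, "rz": 0, "gripper": -0.75}
    - {"dx": 0, "dy": 0, "dz": 0, "rx": 0, "ry": 0, "rz": 0, "gripper": -0.4}
    - {"dx": 0, "dy": 0, "dz": 0, "rx": 0, "ry": 0, "rz": 0, "gripper": -0.4}
    - {"dx": 0, "dy": 0, "dz": -15, "rx": 0, "ry": 0, "rz": 0, "gripper": -0.4}
    - {"dx": 0, "dy": 0, "dz": -30, "rx": 0, "ry": 0, "rz": 0, "gripper": -0.4}
    - {"dx": 0, "dy": 0, "dz": -40, "rx": 0, "ry": 0, "rz": 0, "gripper": -0.4}
    - {"dx": 0, "dy": 0, "dz": -40, "rx": 0, "ry": 0, "rz": 0, "gripper": 0.2}
    - {"dx": 0, "dy": 0, "dz": -40, "rx": 0, "ry": 0, "rz": 0, "gripper": 0.2}
    - {"dx": 0, "dy": 0, "dz": 0, "rx": 0, "ry": 0, "rz": 0, "gripper": 0.2}

```text
clock: 8.95
tcp_pos: [0.4935, 0.3602, 0.2059]
orientation: [-0.269, 3.124, 0.007]
contact_force: [-0.2, 0.6, 0.3]
grip_width: 0.0514
gripper_force: 0.0
```

```bash
python3 plan.py pick forkL .2 .032; python3 - <<'E'
from h import *
f=r.grab_frame('scene'); 
c=f[150:300,320:500]; cv2.imwrite('pics/k3.png',cv2.resize(c,None,fx=4,fy=4,interpolation=cv2.INTER_CUBIC))
E
```

```text
t 8.95 tcp [0.4935 0.3602 0.2059] gw 0.0514 turn deg [0.3 0.4 5.4]
  to [ 0.531 -0.213  0.2  ] tool d mm [   7.7 -574.8    5.9]
  to [ 0.531 -0.213  0.032] tool d mm [  0.   0. 168.]
```

View pics/k3.png

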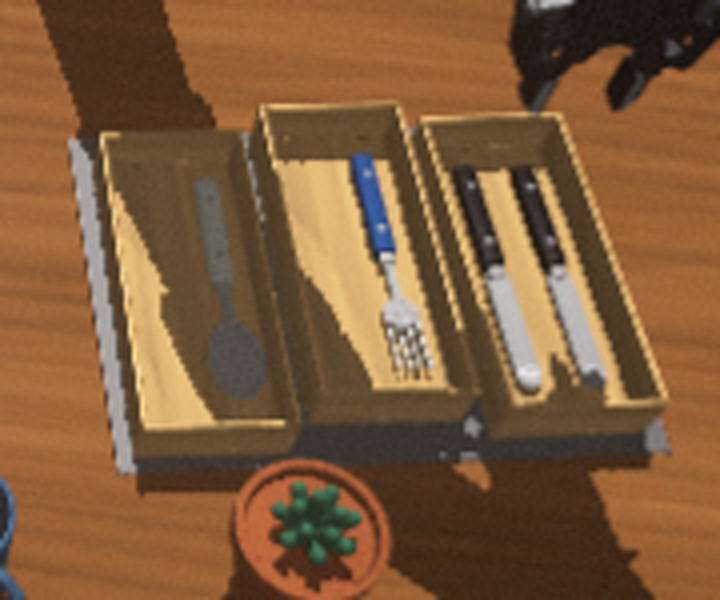

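The knife lies parallel beside its mate. Next is fork L.

>>> step_arm:
  moves:
    - {"dx": 0, "dy": 0, "dz": 0, "rx": 0, "ry": 0, "rz": 5.4, "gripper": 0.2}
    - {"dx": 1, "dy": -30, "dz": 0, "rx": 0, "ry": 0, "rz": 0, "gripper": 0.2}
    - {"dx": 1, "dy": -55, "dz": 0, "rx": 0, "ry": 0, "rz": 0, "gripper": 0.2}
    - {"dx": 1, "dy": -55, "dz": 0, "rx": 0, "ry": 0, "rz": 0, "gripper": 0.2}
    - {"dx": 1, "dy": -55, "dz": 0, "rx": 0, "ry": 0, "rz": 0, "gripper": 0.2}
    - {"dx": 1, "dy": -55, "dz": 0, "rx": 0, "ry": 0, "rz": 0, "gripper": 0.2}
    - {"dx": 1, "dy": -55, "dz": 0, "rx": 0, "ry": 0, "rz": 0, "gripper": 0.2}
    - {"dx": 1, "dy": -55, "dz": 0, "rx": 0, "ry": 0, "rz": 0, "gripper": 0.2}
    - {"dx": 1, "dy": -55, "dz": 0, "rx": 0, "ry": 0, "rz": 0, "gripper": 0.2}
    - {"dx": 0, "dy": -55, "dz": 0, "rx": 0, "ry": 0, "rz": 0, "gripper": 0.2}
    - {"dx": 0, "dy": -55, "dz": 0, "rx": 0, "ry": 0, "rz": 0, "gripper": 0.2}
    - {"dx": 0, "dy": -50, "dz": 20, "rx": 0, "ry": 0, "rz": 0, "gripper": 0.2}
    - {"dx": 0, "dy": 0, "dz": 40, "rx": 0, "ry": 0, "rz": 0, "gripper": 0.2}
    - {"dx": 0, "dy": 0, "dz": 40, "rx": 0, "ry": 0, "rz": 0, "gripper": 0.2}
    - {"dx": 0, "dy": 0, "dz": 0, "rx": 0, "ry": 0, "rz": 0, "gripper": 0.2}
    - {"dx": 0, "dy": 0, "dz": 0, "rx": 0, "ry": 0, "rz": 0, "gripper": 0.2}

```text
clock: 11.0
tcp_pos: [0.5287, -0.2151, 0.102]
orientation: [-0.123, 3.139, -0.0]
contact_force: [-0.2, 0.4, 0.3]
grip_width: 0.0513
gripper_force: 0.0
```

```bash
python3 plan.py pick forkL .034
```

```text
t 11.0 tcp [ 0.5287 -0.2151  0.102 ] gw 0.0513 turn deg [-0.  0. -0.]
  to [ 0.531 -0.213  0.034] tool d mm [-2.3  1.5 68. ]
```

>>> step_arm:
  moves:
    - {"dx": -2.3, "dy": 1.5, "dz": 35, "rx": 0, "ry": 0, "rz": 0, "gripper": 0.2}
    - {"dx": 0, "dy": 0, "dz": 25, "rx": 0, "ry": 0, "rz": 0, "gripper": 0.2}
    - {"dx": 0, "dy": 0, "dz": 0, "rx": 0, "ry": 0, "rz": 0, "gripper": 0.2}
    - {"dx": 0, "dy": 0, "dz": 0, "rx": 0, "ry": 0, "rz": 0, "gripper": -1}
    - {"dx": 0, "dy": 0, "dz": 0, "rx": 0, "ry": 0, "rz": 0, "gripper": -1}
    - {"dx": 0, "dy": 0, "dz": 0, "rx": 0, "ry": 0, "rz": 0, "gripper": -1}
    - {"dx": 0, "dy": 0, "dz": 0, "rx": 0, "ry": 0, "rz": 0, "gripper": -1}

```text
clock: 11.88
tcp_pos: [0.5308, -0.2134, 0.0417]
orientation: [-0.123, 3.139, -0.0]
contact_force: [-0.5, -0.4, -1.2]
grip_width: 0.0
gripper_force: 0.0
```

>>> step_arm:
  moves:
    - {"dx": 0, "dy": 0, "dz": -10, "rx": 0, "ry": 0, "rz": 0, "gripper": 0.2}
    - {"dx": 0, "dy": 0, "dz": 0, "rx": 0, "ry": 0, "rz": 0, "gripper": 0.2}
    - {"dx": 0, "dy": 0, "dz": 0, "rx": 0, "ry": 0, "rz": 0, "gripper": 0.2}
    - {"dx": 0, "dy": 0, "dz": 0, "rx": 0, "ry": 0, "rz": 0, "gripper": 0.2}
    - {"dx": 0, "dy": 0, "dz": 20, "rx": 0, "ry": 0, "rz": 0, "gripper": 0.2}
    - {"dx": 0, "dy": 0, "dz": 0, "rx": 0, "ry": 0, "rz": 0, "gripper": 0.2}
    - {"dx": 0, "dy": 0, "dz": 0, "rx": 0, "ry": 0, "rz": 0, "gripper": -1}
    - {"dx": 0, "dy": 0, "dz": 0, "rx": 0, "ry": 0, "rz": 0, "gripper": -1}
    - {"dx": 0, "dy": 0, "dz": 0, "rx": 0, "ry": 0, "rz": 0, "gripper": -1}
    - {"dx": 0, "dy": 0, "dz": 0, "rx": 0, "ry": 0, "rz": 0, "gripper": -1}

```text
clock: 13.12
tcp_pos: [0.5308, -0.2134, 0.0315]
orientation: [-0.122, 3.139, -0.0]
contact_force: [1.1, 0.1, 0.8]
grip_width: 0.0167
gripper_force: 40.2
```

Gripped. I'll lift it and work out the carry.

>>> step_arm:
  moves:
    - {"dx": 0, "dy": 0, "dz": -10, "rx": 0, "ry": 0, "rz": 0, "gripper": -1}
    - {"dx": 0, "dy": 0, "dz": -30, "rx": 0, "ry": 0, "rz": 0, "gripper": -1}
    - {"dx": 0, "dy": 0, "dz": -40, "rx": 0, "ry": 0, "rz": 0, "gripper": -1}
    - {"dx": 0, "dy": 0, "dz": -40, "rx": 0, "ry": 0, "rz": 0, "gripper": -1}
    - {"dx": 0, "dy": 0, "dz": 0, "rx": 0, "ry": 0, "rz": -4.5, "gripper": -1}
    - {"dx": 0, "dy": 0, "dz": 0, "rx": 0, "ry": 0, "rz": 0, "gripper": -1}

```text
clock: 13.88
tcp_pos: [0.5307, -0.2133, 0.1522]
orientation: [-0.245, 3.131, -0.0]
contact_force: [-0.5, -0.1, -1.0]
grip_width: 0.0167
gripper_force: 40.0
```

```bash
python3 plan.py put forkL .15 .08 .04
```

```text
t 13.88 tcp [ 0.5307 -0.2133  0.1522] gw 0.0167 turn deg [-0.   0.1 -0.1]
  to [0.492 0.25  0.15 ] tool d mm [-34.3 463.9   2.2]
  to [0.492 0.25  0.08 ] tool d mm [ 0.  0. 70.]
  to [0.492 0.25  0.04 ] tool d mm [ 0.  0. 40.]
```

>>> step_arm:
  moves:
    - {"dx": -3, "dy": 25, "dz": 0, "rx": 0, "ry": 0, "rz": 0, "gripper": -1}
    - {"dx": -3, "dy": 45, "dz": 0, "rx": 0, "ry": 0, "rz": 0, "gripper": -1}
    - {"dx": -3, "dy": 45, "dz": 0, "rx": 0, "ry": 0, "rz": 0, "gripper": -1}
    - {"dx": -3, "dy": 45, "dz": 0, "rx": 0, "ry": 0, "rz": 0, "gripper": -1}
    - {"dx": -3, "dy": 45, "dz": 0, "rx": 0, "ry": 0, "rz": 0, "gripper": -1}
    - {"dx": -3, "dy": 45, "dz": 0, "rx": 0, "ry": 0, "rz": 0, "gripper": -1}
    - {"dx": -3, "dy": 45, "dz": 0, "rx": 0, "ry": 0, "rz": 0, "gripper": -1}
    - {"dx": -3, "dy": 45, "dz": 0, "rx": 0, "ry": 0, "rz": 0, "gripper": -1}
    - {"dx": -3, "dy": 45, "dz": 0, "rx": 0, "ry": 0, "rz": 0, "gripper": -1}
    - {"dx": -3, "dy": 45, "dz": 0, "rx": 0, "ry": 0, "rz": 0, "gripper": -1}
    - {"dx": -4, "dy": 34, "dz": 0, "rx": 0, "ry": 0, "rz": 0, "gripper": -1}
    - {"dx": 0, "dy": 0, "dz": 25, "rx": 0, "ry": 0, "rz": 0, "gripper": -1}
    - {"dx": 0, "dy": 0, "dz": 35, "rx": 0, "ry": 0, "rz": 0, "gripper": -1}
    - {"dx": 0, "dy": 0, "dz": 10, "rx": 0, "ry": 0, "rz": 0, "gripper": -1}
    - {"dx": 0, "dy": 0, "dz": 0, "rx": 0, "ry": 0, "rz": 0, "gripper": -1}
    - {"dx": 0, "dy": 0, "dz": 0, "rx": 0, "ry": 0, "rz": 0, "gripper": -1}

```text
clock: 15.88
tcp_pos: [0.4926, 0.2505, 0.0824]
orientation: [-0.245, 3.131, 0.001]
contact_force: [-0.5, -0.6, -0.2]
grip_width: 0.0168
gripper_force: 40.0
```

```bash
python3 plan.py put forkL .04
```

```text
t 15.88 tcp [0.4926 0.2505 0.0824] gw 0.0168 turn deg [ 0.   0.1 -0.1]
  to [0.492 0.25  0.04 ] tool d mm [ 0.7 -0.2 42.4]
```

>>> step_arm:
  moves:
    - {"dx": 0, "dy": 0, "dz": 25, "rx": 0, "ry": 0, "rz": 0, "gripper": -1}
    - {"dx": 0, "dy": 0, "dz": 12, "rx": 0, "ry": 0, "rz": 0, "gripper": -1}
    - {"dx": 0, "dy": 0, "dz": 5, "rx": 0, "ry": 0, "rz": 0, "gripper": -1}
    - {"dx": 0, "dy": 0, "dz": 0, "rx": 0, "ry": 0, "rz": 0, "gripper": -1}
    - {"dx": 0, "dy": 0, "dz": 0, "rx": 0, "ry": 0, "rz": 0, "gripper": -1}

```text
clock: 16.5
tcp_pos: [0.4922, 0.2505, 0.0399]
orientation: [-0.245, 3.131, 0.001]
contact_force: [1.5, -0.7, -0.1]
grip_width: 0.0168
gripper_force: 40.0
```

>>> step_arm:
  moves:
    - {"dx": 0, "dy": 0, "dz": 0, "rx": 0, "ry": 0, "rz": 0, "gripper": -0.5}
    - {"dx": 0, "dy": 0, "dz": 0, "rx": 0, "ry": 0, "rz": 0, "gripper": -0.45}
    - {"dx": 0, "dy": 0, "dz": 0, "rx": 0, "ry": 0, "rz": 0, "gripper": -0.45}
    - {"dx": 0, "dy": 0, "dz": -15, "rx": 0, "ry": 0, "rz": 0, "gripper": -0.45}
    - {"dx": 0, "dy": 0, "dz": -35, "rx": 0, "ry": 0, "rz": 0, "gripper": -0.45}
    - {"dx": 0, "dy": 0, "dz": -40, "rx": 0, "ry": 0, "rz": 0, "gripper": -0.45}
    - {"dx": 0, "dy": 0, "dz": -40, "rx": 0, "ry": 0, "rz": 0, "gripper": 0.2}
    - {"dx": 0, "dy": 0, "dz": 0, "rx": 0, "ry": 0, "rz": 9, "gripper": 0.2}
    - {"dx": 0, "dy": 0, "dz": 0, "rx": 0, "ry": 0, "rz": 0, "gripper": 0.2}

```text
clock: 17.62
tcp_pos: [0.492, 0.2504, 0.1706]
orientation: [-0.001, 3.14, 0.001]
contact_force: [0.1, 0.2, -0.3]
grip_width: 0.0511
gripper_force: 0.0
```

```bash
python3 plan.py pick forkR .15 .08 .031
```

```text
t 17.62 tcp [0.492  0.2504 0.1706] gw 0.0511 turn deg [ 0.1  0.1 -0.1]
  to [ 0.521 -0.309  0.15 ] tool d mm [ -28.5 -559.3   20.6]
  to [ 0.521 -0.309  0.08 ] tool d mm [ 0.  0. 70.]
  to [ 0.521 -0.309  0.031] tool d mm [ 0.  0. 49.]
```

>>> step_arm:
  moves:
    - {"dx": -3, "dy": -30, "dz": 0, "rx": 0, "ry": 0, "rz": 0, "gripper": 0.2}
    - {"dx": -3, "dy": -55, "dz": 0, "rx": 0, "ry": 0, "rz": 0, "gripper": 0.2}
    - {"dx": -3, "dy": -55, "dz": 0, "rx": 0, "ry": 0, "rz": 0, "gripper": 0.2}
    - {"dx": -3, "dy": -55, "dz": 0, "rx": 0, "ry": 0, "rz": 0, "gripper": 0.2}
    - {"dx": -3, "dy": -55, "dz": 0, "rx": 0, "ry": 0, "rz": 0, "gripper": 0.2}
    - {"dx": -3, "dy": -55, "dz": 0, "rx": 0, "ry": 0, "rz": 0, "gripper": 0.2}
    - {"dx": -3, "dy": -55, "dz": 0, "rx": 0, "ry": 0, "rz": 0, "gripper": 0.2}
    - {"dx": -3, "dy": -55, "dz": 0, "rx": 0, "ry": 0, "rz": 0, "gripper": 0.2}
    - {"dx": -3, "dy": -55, "dz": 0, "rx": 0, "ry": 0, "rz": 0, "gripper": 0.2}
    - {"dx": -2, "dy": -54, "dz": 10, "rx": 0, "ry": 0, "rz": 0, "gripper": 0.2}
    - {"dx": 0, "dy": -35, "dz": 20, "rx": 0, "ry": 0, "rz": 0, "gripper": 0.2}
    - {"dx": 0, "dy": 0, "dz": 40, "rx": 0, "ry": 0, "rz": 0, "gripper": 0.2}
    - {"dx": 0, "dy": 0, "dz": 20, "rx": 0, "ry": 0, "rz": 0, "gripper": 0.2}
    - {"dx": 0, "dy": 0, "dz": 0, "rx": 0, "ry": 0, "rz": 0, "gripper": 0.2}
    - {"dx": 0, "dy": 0, "dz": 0, "rx": 0, "ry": 0, "rz": 0, "gripper": 0.2}

```text
clock: 19.5
tcp_pos: [0.5214, -0.3085, 0.0804]
orientation: [-0.002, 3.14, -0.001]
contact_force: [0.2, 0.0, 0.2]
grip_width: 0.0514
gripper_force: 0.0
```

```bash
python3 plan.py pick forkR .031
```

```text
t 19.5 tcp [ 0.5214 -0.3085  0.0804] gw 0.0514 turn deg [-0.   0.1 -0. ]
  to [ 0.521 -0.309  0.031] tool d mm [-0.1 -0.3 49.4]
```

>>> step_arm:
  moves:
    - {"dx": 0, "dy": 0, "dz": 30, "rx": 0, "ry": 0, "rz": 0, "gripper": 0.2}
    - {"dx": 0, "dy": 0, "dz": 19, "rx": 0, "ry": 0, "rz": 0, "gripper": 0.2}
    - {"dx": 0, "dy": 0, "dz": 0, "rx": 0, "ry": 0, "rz": 0, "gripper": 0.2}
    - {"dx": 0, "dy": 0, "dz": 0, "rx": 0, "ry": 0, "rz": 0, "gripper": -1}
    - {"dx": 0, "dy": 0, "dz": 0, "rx": 0, "ry": 0, "rz": 0, "gripper": -1}
    - {"dx": 0, "dy": 0, "dz": 0, "rx": 0, "ry": 0, "rz": 0, "gripper": -1}
    - {"dx": 0, "dy": 0, "dz": 0, "rx": 0, "ry": 0, "rz": 0, "gripper": -1}
    - {"dx": 0, "dy": 0, "dz": -10, "rx": 0, "ry": 0, "rz": 0, "gripper": -1}
    - {"dx": 0, "dy": 0, "dz": -30, "rx": 0, "ry": 0, "rz": 0, "gripper": -1}
    - {"dx": 0, "dy": 0, "dz": -40, "rx": 0, "ry": 0, "rz": 0, "gripper": -1}
    - {"dx": 0, "dy": 0, "dz": -40, "rx": 0, "ry": 0, "rz": 0, "gripper": -1}
    - {"dx": 0, "dy": 0, "dz": 0, "rx": 0, "ry": 0, "rz": -9, "gripper": -1}
    - {"dx": 0, "dy": 0, "dz": 0, "rx": 0, "ry": 0, "rz": 0, "gripper": -1}

```text
clock: 21.12
tcp_pos: [0.5205, -0.3087, 0.1511]
orientation: [-0.244, 3.131, -0.0]
contact_force: [-0.6, -0.3, -0.6]
grip_width: 0.0165
gripper_force: 39.3
```

```bash
python3 plan.py put forkR .15 .08 .04; python3 - <<'E'
from h import *
f=r.grab_frame('scene'); 
c=f[130:290,150:500]; cv2.imwrite('pics/f3.png',cv2.resize(c,(788,360),interpolation=cv2.INTER_CUBIC))
E
```

```text
t 21.12 tcp [ 0.5205 -0.3087  0.1511] gw 0.0165 turn deg [-0.   0.1 -0.1]
  to [0.496 0.224 0.15 ] tool d mm [-59.2 529.6   1.1]
  to [0.496 0.224 0.08 ] tool d mm [ 0.  0. 70.]
  to [0.496 0.224 0.04 ] tool d mm [ 0.  0. 40.]
```

View pics/f3.png

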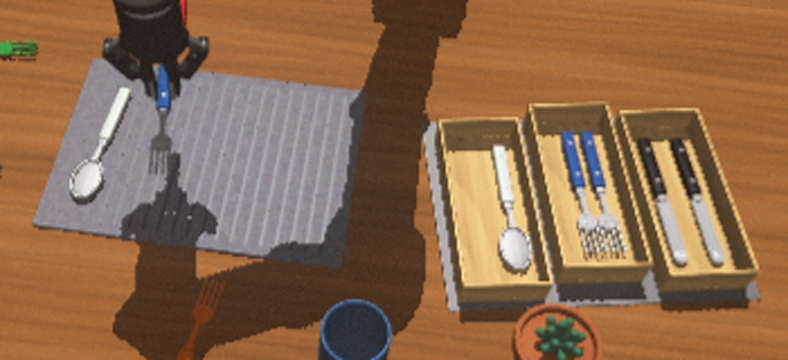

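Fork L lies beside the tray's fork, with room on the left. I'll carry fork R over.

>>> step_arm:
  moves:
    - {"dx": -5, "dy": 25, "dz": 0, "rx": 0, "ry": 0, "rz": 0, "gripper": -1}
    - {"dx": -5, "dy": 50, "dz": 0, "rx": 0, "ry": 0, "rz": 0, "gripper": -1}
    - {"dx": -5, "dy": 50, "dz": 0, "rx": 0, "ry": 0, "rz": 0, "gripper": -1}
    - {"dx": -5, "dy": 50, "dz": 0, "rx": 0, "ry": 0, "rz": 0, "gripper": -1}
    - {"dx": -5, "dy": 50, "dz": 0, "rx": 0, "ry": 0, "rz": 0, "gripper": -1}
    - {"dx": -5, "dy": 50, "dz": 0, "rx": 0, "ry": 0, "rz": 0, "gripper": -1}
    - {"dx": -5, "dy": 50, "dz": 0, "rx": 0, "ry": 0, "rz": 0, "gripper": -1}
    - {"dx": -5, "dy": 50, "dz": 0, "rx": 0, "ry": 0, "rz": 0, "gripper": -1}
    - {"dx": -5, "dy": 50, "dz": 0, "rx": 0, "ry": 0, "rz": 0, "gripper": -1}
    - {"dx": -5, "dy": 50, "dz": 0, "rx": 0, "ry": 0, "rz": 0, "gripper": -1}
    - {"dx": -5, "dy": 35, "dz": 0, "rx": 0, "ry": 0, "rz": 0, "gripper": -1}
    - {"dx": -4, "dy": 20, "dz": 0, "rx": 0, "ry": 0, "rz": 0, "gripper": -1}
    - {"dx": 0, "dy": 0, "dz": 25, "rx": 0, "ry": 0, "rz": 0, "gripper": -1}
    - {"dx": 0, "dy": 0, "dz": 35, "rx": 0, "ry": 0, "rz": 0, "gripper": -1}
    - {"dx": 0, "dy": 0, "dz": 0, "rx": 0, "ry": 0, "rz": 0, "gripper": -1}
    - {"dx": 0, "dy": 0, "dz": 0, "rx": 0, "ry": 0, "rz": 0, "gripper": -1}

```text
clock: 23.18
tcp_pos: [0.4968, 0.2234, 0.091]
orientation: [-0.243, 3.132, -0.0]
contact_force: [0.3, -0.2, -0.8]
grip_width: 0.0167
gripper_force: 39.3
```

```bash
python3 plan.py put forkR .04; python3 - <<'E'
from h import *
f=r.grab_frame('scene'); 
c=f[130:280,330:500]; cv2.imwrite('pics/f4.png',cv2.resize(c,None,fx=4,fy=4,interpolation=cv2.INTER_CUBIC))
E
```

```text
t 23.18 tcp [0.4968 0.2234 0.091 ] gw 0.0167 turn deg [-0.   0.  -0.1]
  to [0.496 0.224 0.04 ] tool d mm [ 0.6  0.3 51. ]
```

View pics/f4.png

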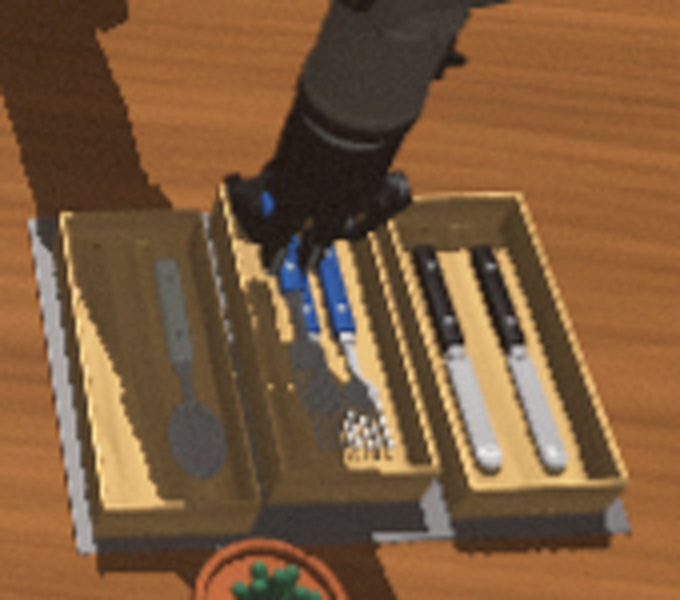

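Fork R hangs left of the other two. I'll lower and release it.

>>> step_arm:
  moves:
    - {"dx": 0, "dy": 0, "dz": 25, "rx": 0, "ry": 0, "rz": 0, "gripper": -1}
    - {"dx": 0, "dy": 0, "dz": 20, "rx": 0, "ry": 0, "rz": 0, "gripper": -1}
    - {"dx": 0, "dy": 0, "dz": 6, "rx": 0, "ry": 0, "rz": 0, "gripper": -1}
    - {"dx": 0, "dy": 0, "dz": 0, "rx": 0, "ry": 0, "rz": 0, "gripper": -1}
    - {"dx": 0, "dy": 0, "dz": 0, "rx": 0, "ry": 0, "rz": 0, "gripper": -1}

```text
clock: 23.85
tcp_pos: [0.4969, 0.2243, 0.0403]
orientation: [-0.245, 3.13, 0.001]
contact_force: [0.1, -0.4, -0.2]
grip_width: 0.0165
gripper_force: 39.3
```

>>> step_arm:
  moves:
    - {"dx": 0, "dy": 0, "dz": 0, "rx": 0, "ry": 0, "rz": 0, "gripper": -0.5}
    - {"dx": 0, "dy": 0, "dz": 0, "rx": 0, "ry": 0, "rz": 0, "gripper": -0.47}
    - {"dx": 0, "dy": 0, "dz": 0, "rx": 0, "ry": 0, "rz": 0, "gripper": -0.47}
    - {"dx": 0, "dy": 0, "dz": -15, "rx": 0, "ry": 0, "rz": 0, "gripper": -0.47}
    - {"dx": 0, "dy": 0, "dz": -35, "rx": 0, "ry": 0, "rz": 0, "gripper": -0.47}
    - {"dx": 0, "dy": 0, "dz": -40, "rx": 0, "ry": 0, "rz": 0, "gripper": -0.47}
    - {"dx": 0, "dy": 0, "dz": -40, "rx": 0, "ry": 0, "rz": 0, "gripper": 0.2}
    - {"dx": 0, "dy": 0, "dz": 0, "rx": 0, "ry": 0, "rz": 8, "gripper": 0.2}
    - {"dx": 0, "dy": 0, "dz": 0, "rx": 0, "ry": 0, "rz": 7.7, "gripper": 0.2}
    - {"dx": 0, "dy": 0, "dz": 0, "rx": 0, "ry": 0, "rz": 0, "gripper": 0.2}

```text
clock: 25.1
tcp_pos: [0.4963, 0.2241, 0.1702]
orientation: [0.182, 3.136, 0.001]
contact_force: [0.3, 0.0, -0.1]
grip_width: 0.0509
gripper_force: 0.0
```

```bash
python3 plan.py pick spoon .15 .08 .031
```

```text
t 25.1 tcp [0.4963 0.2241 0.1702] gw 0.0509 turn deg [0. 0. 0.]
  to [ 0.495 -0.41   0.15 ] tool d mm [ -73.2 -629.6   20.2]
  to [ 0.495 -0.41   0.08 ] tool d mm [ 0.  0. 70.]
  to [ 0.495 -0.41   0.031] tool d mm [ 0.  0. 49.]
```

>>> step_arm:
  moves:
    - {"dx": -6, "dy": -30, "dz": 0, "rx": 0, "ry": 0, "rz": 0, "gripper": 0.2}
    - {"dx": -6, "dy": -55, "dz": 0, "rx": 0, "ry": 0, "rz": 0, "gripper": 0.2}
    - {"dx": -6, "dy": -55, "dz": 0, "rx": 0, "ry": 0, "rz": 0, "gripper": 0.2}
    - {"dx": -6, "dy": -55, "dz": 0, "rx": 0, "ry": 0, "rz": 0, "gripper": 0.2}
    - {"dx": -6, "dy": -55, "dz": 0, "rx": 0, "ry": 0, "rz": 0, "gripper": 0.2}
    - {"dx": -6, "dy": -55, "dz": 0, "rx": 0, "ry": 0, "rz": 0, "gripper": 0.2}
    - {"dx": -6, "dy": -55, "dz": 0, "rx": 0, "ry": 0, "rz": 0, "gripper": 0.2}
    - {"dx": -6, "dy": -55, "dz": 0, "rx": 0, "ry": 0, "rz": 0, "gripper": 0.2}
    - {"dx": -6, "dy": -55, "dz": 0, "rx": 0, "ry": 0, "rz": 0, "gripper": 0.2}
    - {"dx": -6, "dy": -55, "dz": 0, "rx": 0, "ry": 0, "rz": 0, "gripper": 0.2}
    - {"dx": -6, "dy": -55, "dz": 10, "rx": 0, "ry": 0, "rz": 0, "gripper": 0.2}
    - {"dx": -7, "dy": -50, "dz": 20, "rx": 0, "ry": 0, "rz": 0, "gripper": 0.2}
    - {"dx": 0, "dy": 0, "dz": 40, "rx": 0, "ry": 0, "rz": 0, "gripper": 0.2}
    - {"dx": 0, "dy": 0, "dz": 20, "rx": 0, "ry": 0, "rz": 0, "gripper": 0.2}
    - {"dx": 0, "dy": 0, "dz": 0, "rx": 0, "ry": 0, "rz": 0, "gripper": 0.2}
    - {"dx": 0, "dy": 0, "dz": 0, "rx": 0, "ry": 0, "rz": 0, "gripper": 0.2}

```text
clock: 27.1
tcp_pos: [0.4959, -0.41, 0.0807]
orientation: [0.182, 3.135, -0.001]
contact_force: [0.6, 0.4, 0.3]
grip_width: 0.0511
gripper_force: 0.0
```

```bash
python3 plan.py pick spoon .031
```

```text
t 27.1 tcp [ 0.4959 -0.41    0.0807] gw 0.0511 turn deg [-0.   0.1  0.1]
  to [ 0.495 -0.41   0.031] tool d mm [ 0.5  0.3 49.7]
```

>>> step_arm:
  moves:
    - {"dx": 0, "dy": 0, "dz": 30, "rx": 0, "ry": 0, "rz": 0, "gripper": 0.2}
    - {"dx": 0, "dy": 0, "dz": 19, "rx": 0, "ry": 0, "rz": 0, "gripper": 0.2}
    - {"dx": 0, "dy": 0, "dz": 0, "rx": 0, "ry": 0, "rz": 0, "gripper": 0.2}
    - {"dx": 0, "dy": 0, "dz": 0, "rx": 0, "ry": 0, "rz": 0, "gripper": -1}
    - {"dx": 0, "dy": 0, "dz": 0, "rx": 0, "ry": 0, "rz": 0, "gripper": -1}
    - {"dx": 0, "dy": 0, "dz": 0, "rx": 0, "ry": 0, "rz": 0, "gripper": -1}
    - {"dx": 0, "dy": 0, "dz": 0, "rx": 0, "ry": 0, "rz": 0, "gripper": -1}
    - {"dx": 0, "dy": 0, "dz": -10, "rx": 0, "ry": 0, "rz": 0, "gripper": -1}
    - {"dx": 0, "dy": 0, "dz": -30, "rx": 0, "ry": 0, "rz": 0, "gripper": -1}
    - {"dx": 0, "dy": 0, "dz": -40, "rx": 0, "ry": 0, "rz": 0, "gripper": -1}
    - {"dx": 0, "dy": 0, "dz": -40, "rx": 0, "ry": 0, "rz": 0, "gripper": -1}
    - {"dx": 0, "dy": 0, "dz": 0, "rx": 0, "ry": 0, "rz": -8, "gripper": -1}
    - {"dx": 0, "dy": 0, "dz": 0, "rx": 0, "ry": 0, "rz": -7.1, "gripper": -1}
    - {"dx": 0, "dy": 0, "dz": 0, "rx": 0, "ry": 0, "rz": 0, "gripper": -1}

```text
clock: 28.85
tcp_pos: [0.4947, -0.4102, 0.1508]
orientation: [-0.227, 3.133, 0.0]
contact_force: [-0.3, 0.8, -0.8]
grip_width: 0.0168
gripper_force: 39.4
```

```bash
python3 plan.py put spoon .15 .08 .036
```

```text
t 28.85 tcp [ 0.4947 -0.4102  0.1508] gw 0.0168 turn deg [ 0.   0.  -0.1]
  to [0.536 0.105 0.15 ] tool d mm [-116.5  503.6    0.8]
  to [0.536 0.105 0.08 ] tool d mm [ 0.  0. 70.]
  to [0.536 0.105 0.036] tool d mm [ 0.  0. 44.]
```

>>> step_arm:
  moves:
    - {"dx": -10, "dy": 25, "dz": 0, "rx": 0, "ry": 0, "rz": 0, "gripper": -1}
    - {"dx": -10, "dy": 45, "dz": 0, "rx": 0, "ry": 0, "rz": 0, "gripper": -1}
    - {"dx": -10, "dy": 48, "dz": 0, "rx": 0, "ry": 0, "rz": 0, "gripper": -1}
    - {"dx": -10, "dy": 48, "dz": 0, "rx": 0, "ry": 0, "rz": 0, "gripper": -1}
    - {"dx": -10, "dy": 48, "dz": 0, "rx": 0, "ry": 0, "rz": 0, "gripper": -1}
    - {"dx": -10, "dy": 48, "dz": 0, "rx": 0, "ry": 0, "rz": 0, "gripper": -1}
    - {"dx": -10, "dy": 48, "dz": 0, "rx": 0, "ry": 0, "rz": 0, "gripper": -1}
    - {"dx": -10, "dy": 48, "dz": 0, "rx": 0, "ry": 0, "rz": 0, "gripper": -1}
    - {"dx": -10, "dy": 48, "dz": 0, "rx": 0, "ry": 0, "rz": 0, "gripper": -1}
    - {"dx": -10, "dy": 48, "dz": 0, "rx": 0, "ry": 0, "rz": 0, "gripper": -1}
    - {"dx": -10, "dy": 30, "dz": 0, "rx": 0, "ry": 0, "rz": 0, "gripper": -1}
    - {"dx": -6, "dy": 20, "dz": 0, "rx": 0, "ry": 0, "rz": 0, "gripper": -1}
    - {"dx": 0, "dy": 0, "dz": 25, "rx": 0, "ry": 0, "rz": 0, "gripper": -1}
    - {"dx": 0, "dy": 0, "dz": 35, "rx": 0, "ry": 0, "rz": 0, "gripper": -1}
    - {"dx": 0, "dy": 0, "dz": 0, "rx": 0, "ry": 0, "rz": 0, "gripper": -1}
    - {"dx": 0, "dy": 0, "dz": 0, "rx": 0, "ry": 0, "rz": 0, "gripper": -1}

```text
clock: 30.85
tcp_pos: [0.5369, 0.1048, 0.0912]
orientation: [-0.227, 3.133, -0.0]
contact_force: [0.8, 0.0, -0.5]
grip_width: 0.0166
gripper_force: 39.4
```

```bash
python3 plan.py put spoon .036; python3 - <<'E'
from h import *
f=r.grab_frame('scene'); 
c=f[130:280,330:500]; cv2.imwrite('pics/s4.png',cv2.resize(c,None,fx=4,fy=4,interpolation=cv2.INTER_CUBIC))
E
```

```text
t 30.85 tcp [0.5369 0.1048 0.0912] gw 0.0166 turn deg [-0.   0.  -0.1]
  to [0.536 0.105 0.036] tool d mm [ 0.6  0.3 55.2]
```

View pics/s4.png

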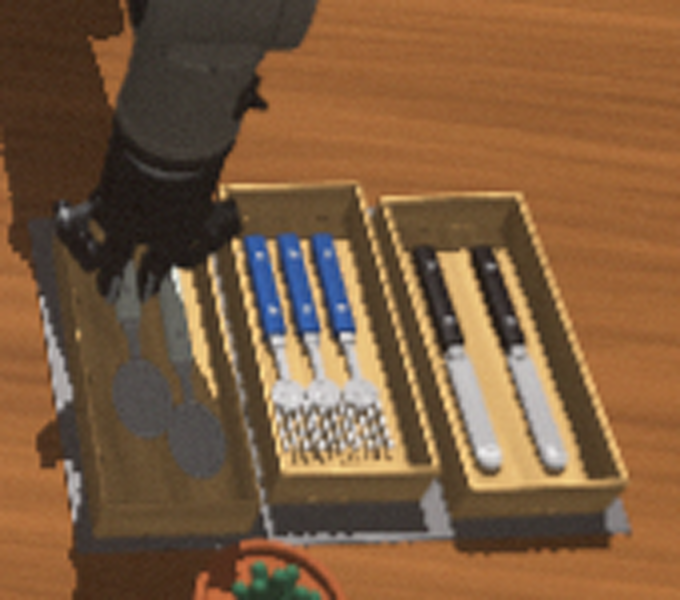

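All three forks lie parallel, and the spoon hovers over its tray. I'll lower and release it.

>>> step_arm:
  moves:
    - {"dx": 0, "dy": 0, "dz": 25, "rx": 0, "ry": 0, "rz": 0, "gripper": -1}
    - {"dx": 0, "dy": 0, "dz": 20, "rx": 0, "ry": 0, "rz": 0, "gripper": -1}
    - {"dx": 0, "dy": 0, "dz": 8, "rx": 0, "ry": 0, "rz": 0, "gripper": -1}
    - {"dx": 0, "dy": 0, "dz": 0, "rx": 0, "ry": 0, "rz": 0, "gripper": -1}
    - {"dx": 0, "dy": 0, "dz": 0, "rx": 0, "ry": 0, "rz": 0, "gripper": -1}

```text
clock: 31.52
tcp_pos: [0.537, 0.1054, 0.0383]
orientation: [-0.229, 3.132, 0.001]
contact_force: [0.3, -0.3, -0.8]
grip_width: 0.0169
gripper_force: 39.4
```

>>> step_arm:
  moves:
    - {"dx": 0, "dy": 0, "dz": 4, "rx": 0, "ry": 0, "rz": 0, "gripper": -1}
    - {"dx": 0, "dy": 0, "dz": 0, "rx": 0, "ry": 0, "rz": 0, "gripper": -0.6}
    - {"dx": 0, "dy": 0, "dz": 0, "rx": 0, "ry": 0, "rz": 0, "gripper": -0.42}
    - {"dx": 0, "dy": 0, "dz": 0, "rx": 0, "ry": 0, "rz": 0, "gripper": -0.42}
    - {"dx": 0, "dy": 0, "dz": -15, "rx": 0, "ry": 0, "rz": 0, "gripper": -0.42}
    - {"dx": 0, "dy": 0, "dz": -35, "rx": 0, "ry": 0, "rz": 0, "gripper": -0.42}
    - {"dx": 0, "dy": 0, "dz": -40, "rx": 0, "ry": 0, "rz": 0, "gripper": -0.42}
    - {"dx": 0, "dy": -20, "dz": -40, "rx": 0, "ry": 0, "rz": 0, "gripper": -0.42}
    - {"dx": 0, "dy": -50, "dz": -40, "rx": 0, "ry": 0, "rz": 0, "gripper": 0}
    - {"dx": 0, "dy": -55, "dz": 0, "rx": 0, "ry": 0, "rz": 0, "gripper": 0}
    - {"dx": 0, "dy": -55, "dz": 0, "rx": 0, "ry": 0, "rz": 0, "gripper": 0}
    - {"dx": 0, "dy": -40, "dz": 0, "rx": 0, "ry": 0, "rz": 0, "gripper": 0}
    - {"dx": 0, "dy": 0, "dz": 0, "rx": 0, "ry": 0, "rz": 0, "gripper": 0}
    - {"dx": 0, "dy": 0, "dz": 0, "rx": 0, "ry": 0, "rz": 0, "gripper": 0}

```text
clock: 33.28
tcp_pos: [0.568, -0.1104, 0.2028]
orientation: [-0.23, 3.133, 0.001]
contact_force: [-0.5, 0.1, -0.4]
grip_width: 0.0427
gripper_force: 0.0
```

```bash
python3 - <<'E'
from h import *
f=r.grab_frame('scene'); 
c=f[140:320,140:500]; cv2.imwrite('pics/end.png',cv2.resize(c,(800,400),interpolation=cv2.INTER_CUBIC))
E
```

```text
(no output)
```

View pics/end.png

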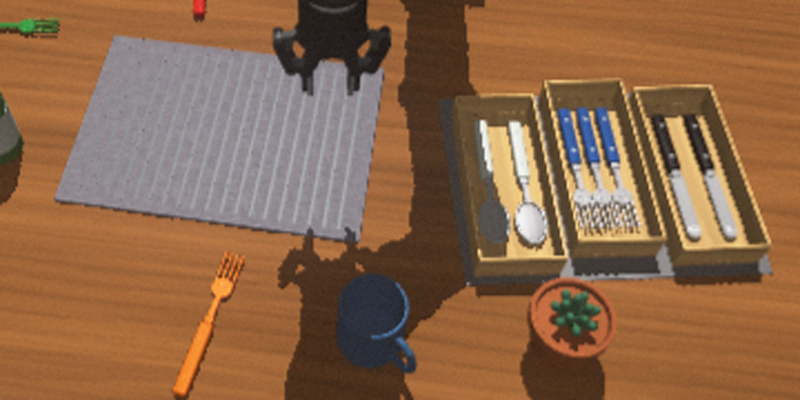

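All pieces lie flat in the right trays, and the mug and pot haven't moved. I'll hand in.

```bash
python3 -c "
from bench import r; print(r.hand_in())"
```

```text
the job is handed in; nothing more can be done
None
```

I put both forks, the spoon and the knife in their matching trays, handles at the same end as the pieces already there, and handed the job in at about 33 s; the hand-in returned no verdict.

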